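# Pack the leaning incense bundles upright into their cartons

## Task

Take the three incense bundles out of the slanted drying rack and drop each one end-down into an empty carton on the tray: the two long bundles go into the two tall cartons and the short one into the low carton that is still empty, each standing right down on the carton's floor. One low carton is already packed: leave its bundle in it, and do not shift or knock over the flask or the scale with its dish.

Things in the scene. Friction and masses are not known exactly. Their poses are not given: they have to be found in the camera images.
- rack: fixed rack: a light wooden block with three square wells along its y (-70, 0, +70 mm), 33 mm wide, 60 mm deep, leaning 32 degrees from vertical with their tops towards the rack's -x, roughly away from the robot (long bundles stick out 110 mm, the short one 60 mm). Base plate 110 x 240 mm, 12 mm thick. Origin: on the table, 60 mm to -x of the plate's centre; z up
- rack_top (a point): middle of the slanted top face of the rack's block, at the mouth of the middle well. The face is 56 mm across and 210 mm along y; its highest edge is 15 mm higher than this point
- tray: fixed shallow wooden tray, 206 x 206 mm, floor 10 mm thick, rim 22 mm high, that carries the four cartons in a 2 x 2 grid (90 mm from centre to centre, at x, y = +-45 mm). Origin: centre of its underside; z up. It stands on the other side of the flask from the rack
- tall_1: tall carton: open-topped square carton of plain brown cardboard, 134 mm high, 42 x 42 mm outside, walls and floor 4 mm (34 x 34 mm inside, 130 mm deep), fixed on the tray. Origin: centre of its underside; z up, x and y along its sides. Any of the four places
- tall_2: the other tall carton, the same as tall_1
- low_1: low carton: open-topped square carton of plain brown cardboard, 84 mm high, 42 x 42 mm outside, walls and floor 4 mm (34 x 34 mm inside, 80 mm deep), fixed on the tray. Origin: centre of its underside; z up, x and y along its sides. Any of the four places; either low_1 or low_2 holds short_packed at the start
- low_2: the other low carton, the same as low_1
- long_a: long bundle of dark green incense sticks held together by two paper bands near its ends: a rigid round rod, 26 mm in diameter and 170 mm long, at the start leaning in one of the rack's wells. Origin: centre of its lower end face; z runs along the rod towards its other end
- long_b: long bundle of dark green incense sticks held together by two paper bands near its ends: a rigid round rod, 26 mm in diameter and 170 mm long, at the start leaning in one of the rack's wells. Origin: centre of its lower end face; z runs along the rod towards its other end
- short_a: short bundle of dark green incense sticks held together by two paper bands near its ends: a rigid round rod, 26 mm in diameter and 120 mm long, at the start leaning in one of the rack's wells. Origin: centre of its lower end face; z runs along the rod towards its other end
- short_packed: short bundle of dark green incense sticks held together by two paper bands near its ends: a rigid round rod, 26 mm in diameter and 120 mm long, already standing in one of the low cartons; it stays there. Origin: centre of its lower end face; z runs along the rod towards its other end
- flask: loose drinking flask, pale pink with a steel cap, 62 mm in diameter and 210 mm high, standing between rack and tray; leave it alone. Origin: centre of its underside
- scale: loose white kitchen scale, 130 x 160 mm, 34 mm high, beyond rack and tray; leave it alone. Origin: centre of its underside
- dish: loose shallow white dish on the scale, 100 mm in diameter and 30 mm high; leave it alone. Origin: centre of its underside
Mind the look-alikes: they are no part of the job. What is shaped like the short_packed but orange is not meant.

How it is judged:
At the end, for the whole second after the job is handed in: both long bundles stand in the two tall cartons and both short ones in the two low cartons, one to a carton, let go and at rest: the lower end within 12 mm of the carton's axis and within 10 mm of its floor, the bundle within 14 degrees of upright; the bystanders are where they were (((horizontal distance between long_a and tall_1 below 0.012 m and z of long_a in the frame of tall_1 below 0.014 m) or (horizontal distance between long_a and tall_2 below 0.012 m and z of long_a in the frame of tall_2 below 0.014 m)) and angle between each of long_a, long_b, short_a, short_packed's own z axis and vertical below 0.25 rad and linear speed of each of long_a, long_b, short_a, short_packed below 0.02 m/s and ((horizontal distance between long_b and tall_1 below 0.012 m and z of long_b in the frame of tall_1 below 0.014 m) or (horizontal distance between long_b and tall_2 below 0.012 m and z of long_b in the frame of tall_2 below 0.014 m)) and ((horizontal distance between short_a and low_1 below 0.012 m and z of short_a in the frame of low_1 below 0.014 m) or (horizontal distance between short_a and low_2 below 0.012 m and z of short_a in the frame of low_2 below 0.014 m)) and ((horizontal distance between short_packed and low_1 below 0.012 m and z of short_packed in the frame of low_1 below 0.014 m) or (horizontal distance between short_packed and low_2 below 0.012 m and z of short_packed in the frame of low_2 below 0.014 m))); the robot touches nothing.
It fails at once if the bundle that was already packed was moved by more than 20 mm (distance of short_packed from where it was at the start of the episode above 0.02 m).
It fails at once if the flask was shifted by more than 15 mm or tipped (distance of flask from where it was at the start of the episode above 0.015 m or angle between flask's own z axis and vertical above 0.25 rad).
It fails at once if the scale or the dish was shifted by more than 15 mm (distance of any of scale, dish from where it was at the start of the episode above 0.015 m).
It also fails if it takes over 72 s, if anything falls off the work surface, if the arm or the gripper's body presses on something with over 40 N, if the wrist force passes 120 N, or if a joint passes its speed limit or range.

## Robot

A 6-joint arm with a two-finger parallel gripper is mounted at the origin on the work surface. World frame = base frame: x ahead of the robot, y to its left, z up, the work surface at z = 0. Lengths are in m, angles in rad, forces in N, time in s.
With the tool pointing down it reaches from about 0.35 to 0.875 m from the base axis. Payload 15.5 kg.
Tool frame: the origin (TCP) lies midway between the tips of the shut fingers; the grasp point (between the pads) lies pinch_z behind it (pinch_z is the distance from the TCP to the grasp point, in m); z points along the fingers, y is the line along which they close (so a half turn about z gives the same grasp; the last joint's range is limited). The gripper opens to 85 mm and grips with 20 to 120 N. Pads are 22 mm wide; open, the fingers measure 114 mm over their backs; the gripper's body (76 mm by 85 mm) begins 54 mm behind the grasp point. The pads swing forward as they close: fully open they stand 13 mm farther back than shut.
Start: joints at [-1.329, 0.494, 1.345, -0, 1.302, -0.096], TCP at [0.207, -0.59, 0.231] pointing down, gripper open.
Joint ranges: [-2.91, 2.91], [-0.82, 2.16], [0.22, 2.67], [-1.22, 4.37], [0.12, 2.79], [-3.08, 3.08]. Speed limits (rad/s): [1.89, 1.89, 2.57, 3.01, 3.01, 3.01].

## Interface

Orientations are given as a unit quaternion [x, y, z, w].
In Python, from rig import * gives the robot as it stands.
- The arm moves only by the tool move_arm, never from a script. Its argument "commands" is a list of rows, each a list of 5 numbers: the opening, from 0 (shut) to 1 (fully open), then the shift along the tool's x, y, z in units of 1 m (1.0 is 1 m), then the turn about the tool's z in units of pi/2 rad (1.0 is pi/2 rad). A call has 1 to 10 rows; each row is the pose to reach, as a shift and turn from the pose commanded when the call began, along the tool's axes at that moment; what a row does not reach only later rows make up. A row lasts 1/8 s, in which the tool goes at most 62.5 mm and 10.7 degrees, less where a joint would pass 70% of its speed; a pose out of reach is approached as far as the arm can. A call with a number of a shift or a turn outside -1 to 1 is refused whole. A call with a gripper value outside its range is refused whole. The fingers move at their own pace and stop on an object; "newtons" is the grip in N (left out, the last holds). Time passes only in rows, so rows that repeat a pose let the fingers close. It gives the time, the measured TCP pose, the force, the opening and the grip force at its end, in the units of the state.
- sense(): the state, without advancing time (a new reading comes with each control period).
- snapshot(name): name is "side" or "top"; returns a dict with "img" (400x640x3 uint8, red, green, blue), "fx", "fy", "cx", "cy" (pixels), "R" (3x3) and "t" (3): a world point X has camera coordinates R X + t. Camera axes: x right, y down, z forward; pixel columns grow to the right and rows downward; lengths in m; the calibration is good to about 2 mm. A picture is of the moment at which its call begins. There is no depth.
- close_job(): hands the job in; it is judged then, once.
Trained networks look in the newest picture that a camera, given by its name, has taken for a name from the list of things; names that differ only in an ending like _2 or _b are one class to them, and where a whole thing is asked for, a point or a joint stands for the part that bears it (a point fixed in the world has none). Each returns a list of dicts, best first, with "conf" (0 to 1); they miss things now and then, are a little off and sometimes report something else, mostly with a low value. They report only what shows in the picture. A call takes as long as a camera call. They do not tell look-alikes from the thing itself.
- recognise(target, camera): "centre" ([x, y, z] in m, in world coordinates, good to about 4 mm: the middle of the surface that is visible of it).
- mark_of(target, camera): "centre" ([x, y, z] in m, in world coordinates, good to about 4 mm: a listed point, or the origin of a listed thing).
The state is a dict: "time": time; "joint_positions": joint angles; "joint_velocities": joint speeds; "effort": joint torques, N m; "position": TCP position; "eef_rot": TCP orientation; "contact_force": force on the tool from outside, world axes, zero at the start; "moment": the same for the moment, N m; "grip_width": finger opening in m; "gripper_force": force on a finger pad.
Only numpy, scipy, OpenCV 4.12 (cv2) and the standard library are available. Lean on these libraries where they do the work, as an engineer would, in place of code of your own. Each camera call takes 0.05 s, during which the arm holds its last target. There are 200 camera calls.

## Working session

There is one attempt and no reset: what is moved stays moved. The work goes in short steps, Python scripts to look and compute and a tool call to move; the robot and the scene stay as the last step left them, time stands still between calls to the robot, and variables do not carry over. Pictures are saved under pics/ and viewed, at most 10 in all, crops included, and the job is handed in when it is done.

Besides the shell and the picture viewer there is one more tool, called after "Request:" as name(argument=value, ...), one argument or row to a line, values as JSON. move_arm: Moves the arm, as the interface text tells. Shifts and turns lie within -1 to 1; 1 stands for 1 m of shift or pi/2 rad of turn. Its arguments: {"type":"object","properties":{"commands":{"type":"array"},"newtons":{"type":"number"}},"required":["commands"]}

```bash
ls; mkdir -p pics
python3 - <<'E'
from rig import *
import cv2,numpy as np
s=sense();print({k:np.round(v,3).tolist() for k,v in s.items()})
for c in("side","top"):
    d=snapshot(c);cv2.imwrite(f"pics/{c}0.png",d["img"][:,:,::-1]);np.savez(f"{c}0.npz",**d)
    print(c,d["fx"],d["cx"],d["cy"],np.round(d["R"],3).tolist(),np.round(d["t"],3).tolist())
    for n in ["rack","rack_top","tray","tall_1","low_1","long_a","short_a","short_packed","flask","scale","dish"]:
        print(n,[(round(r["conf"],2),np.round(r["centre"],3).tolist()) for r in mark_of(n,c)])
E
```

```text
pics
{'time': 0.0, 'joint_positions': [-1.329, 0.494, 1.346, -0.0, 1.302, -0.096], 'joint_velocities': [-0.002, 0.001, 0.001, 0.001, 0.002, 0.0], 'effort': [0.005, -88.215, -38.388, 0.0, 0.01, -0.0], 'position': [0.206, -0.59, 0.231], 'eef_rot': [0.986, 0.168, -0.0, -0.001], 'contact_force': [-0.039, -0.452, 0.683], 'moment': [-0.002, -0.01, -0.024], 'gripper_force': 0.0, 'grip_width': 0.085}
side 427.1131287335563 324.09979816316945 204.26352653433298 [[-0.835, -0.55, -0.005], [-0.288, 0.445, -0.848], [0.469, -0.706, -0.53]] [0.494, 0.259, 0.86]
rack [(0.76, [0.549, -0.216, -0.002])]
rack_top [(0.75, [0.514, -0.227, 0.083])]
tray [(0.62, [0.562, 0.246, -0.004]), (0.34, [0.51, 0.203, 0.009])]
tall_1 [(0.6, [0.614, 0.276, 0.01]), (0.57, [0.523, 0.292, 0.01])]
low_1 [(0.79, [0.51, 0.203, 0.012]), (0.61, [0.596, 0.191, 0.006])]
long_a []
short_a [(0.73, [0.549, -0.216, -0.0])]
short_packed [(0.79, [0.403, 0.154, -0.004])]
flask [(0.86, [0.588, -0.002, 0.0])]
scale [(0.7, [0.814, -0.032, -0.001]), (0.42, [0.591, -0.005, -0.0])]
dish [(0.74, [0.82, -0.004, 0.033])]
top 463.78192335707064 321.5839785272814 194.00668531892717 [[0.09, -0.996, 0.006], [-0.972, -0.089, -0.218], [0.217, 0.014, -0.976]] [-0.076, 0.596, 1.022]
rack [(0.73, [0.55, -0.213, -0.001]), (0.58, [0.812, -0.008, 0.032])]
rack_top [(0.88, [0.514, -0.226, 0.084]), (0.55, [0.504, -0.302, 0.037])]
tray [(0.87, [0.562, 0.244, 0.002])]
tall_1 [(0.72, [0.614, 0.279, 0.006])]
low_1 [(0.83, [0.509, 0.206, 0.012]), (0.42, [0.549, -0.213, -0.0])]
long_a [(0.89, [0.485, -0.228, 0.032]), (0.86, [0.467, -0.164, 0.031])]
short_a [(0.77, [0.501, -0.302, 0.038])]
short_packed [(0.75, [0.401, 0.154, 0.003]), (0.55, [0.509, 0.204, 0.012]), (0.48, [0.388, 0.215, 0.0])]
flask [(0.97, [0.594, -0.009, -0.004])]
scale [(0.58, [0.811, -0.03, 0.001])]
dish [(0.97, [0.816, -0.01, 0.032]), (0.21, [0.614, 0.281, 0.008])]
```

View pics/side0.png

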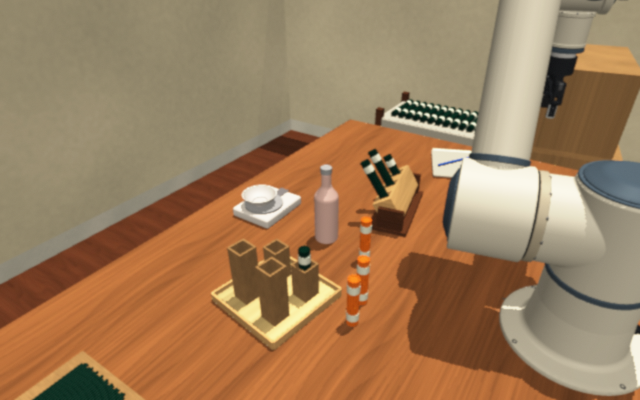

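View pics/top0.png

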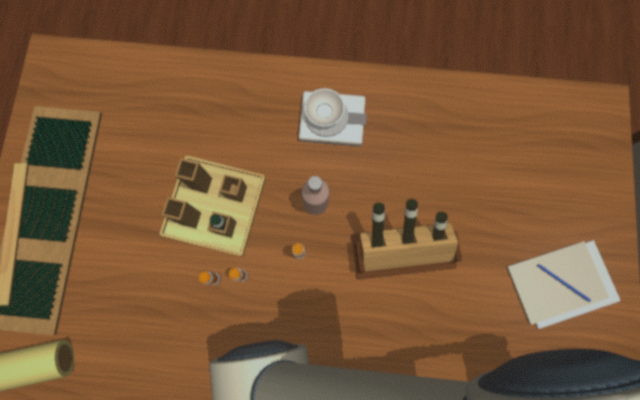

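The top view shows the three dark green bundles in the rack: long at (378,225) and (410,220), short at (440,225). The tall cartons are at (190,172) and (180,212). The low cartons are at (233,187), empty, and (221,222), already holding a green bundle. The orange look-alikes at (208,278), (237,272) and (299,250) stand on the table and are not meant. Next I'll average the measurements and check them in an enlarged crop.

```bash
cat > h.py <<'E'
import numpy as np,cv2
from scipy.optimize import least_squares
def proj(d,P):
    c=np.atleast_2d(P)@np.asarray(d["R"]).T+np.asarray(d["t"])
    return np.c_[d["fx"]*c[:,0]/c[:,2]+d["cx"],d["fy"]*c[:,1]/c[:,2]+d["cy"]]
def rz(a): return np.array([[np.cos(a),-np.sin(a)],[np.sin(a),np.cos(a)]])
E
python3 - <<'E'
from rig import *
import rig
from h import *
print([k for k in dir(rig) if not k.startswith('_')], globals().get('pinch_z'))
acc={}
for i in range(3):
  for c in("top","side"):
    snapshot(c)
    for n in ["rack","rack_top","tray","tall_1","low_1","long_a","short_a"]:
      for r in mark_of(n,c):
        if r["conf"]>.5: acc.setdefault(n,[]).append(r["centre"])
for n,v in acc.items(): print(n,np.round(v,3).tolist())
np.save("acc.npy",acc,allow_pickle=True)
print(sense()["time"])
E
```

```text
['IKError', 'close_job', 'mark_of', 'pinch_z', 'recognise', 'sense', 'snapshot'] 0.0187
rack [[0.548, -0.214, 0.001], [0.812, -0.026, 0.001], [0.549, -0.211, 0.001], [0.552, -0.212, -0.002], [0.548, -0.212, -0.002], [0.549, -0.216, -0.002]]
rack_top [[0.515, -0.224, 0.087], [0.512, -0.225, 0.085], [0.518, -0.225, 0.086], [0.514, -0.223, 0.086], [0.518, -0.223, 0.086], [0.512, -0.223, 0.086]]
tray [[0.56, 0.242, 0.002], [0.563, 0.246, -0.002], [0.562, 0.244, 0.003], [0.565, 0.244, -0.002], [0.561, 0.243, 0.002], [0.47, -0.162, 0.033], [0.562, 0.243, -0.002]]
tall_1 [[0.616, 0.278, 0.01], [0.524, 0.289, 0.008], [0.523, 0.289, 0.006], [0.614, 0.28, 0.01], [0.613, 0.282, 0.011], [0.523, 0.292, 0.011], [0.613, 0.279, 0.011], [0.611, 0.28, 0.005], [0.524, 0.291, 0.011], [0.613, 0.28, 0.007]]
low_1 [[0.599, 0.188, 0.008], [0.51, 0.204, 0.013], [0.596, 0.19, 0.008], [0.511, 0.202, 0.009], [0.612, 0.278, 0.009], [0.599, 0.186, 0.003], [0.511, 0.203, 0.011], [0.599, 0.19, 0.008], [0.511, 0.206, 0.008], [0.6, 0.186, 0.008], [0.509, 0.206, 0.008], [0.6, 0.189, 0.007], [0.51, 0.206, 0.007]]
long_a [[0.468, -0.159, 0.033], [0.486, -0.224, 0.032], [0.469, -0.164, 0.038], [0.468, -0.16, 0.035], [0.486, -0.227, 0.033]]
short_a [[0.5, -0.299, 0.037], [0.501, -0.3, 0.034], [0.593, -0.01, -0.001], [0.5, -0.3, 0.036]]
3.6
```

```bash
cat >> h.py <<'E'
from scipy.spatial.transform import Rotation as Ro
l=np.array([.974,.224,0]);d32=np.array([.516,.119,.848])
L1=np.array([.4685,-.1615,.034]);L2=np.array([.486,-.226,.033]);S1=np.array([.5005,-.3005,.035])
TOP=np.array([.515,-.224,.086])
TA=np.array([.613,.2795,.01]);TB=np.array([.524,.2935,.01]);LE=np.array([.599,.1905,.01]);PK=np.array([.510,.2045,.01])
def shift(s,*Ps):
    "tool-axis shifts from current pose to world TCP points"
    R=Ro.from_quat(s["eef_rot"]).as_matrix();p=np.array(s["position"])
    print("pos",np.round(p,4),"yaw of tool y",round(np.degrees(np.arctan2(R[1,1],R[0,1])),1),"axes",np.round(R[:2,:2],3).tolist(),"t",s["time"])
    for P in Ps: print(np.round(P,3),"->",np.round(R.T@(np.asarray(P)-p),3))
E
python3 - <<'E'
from rig import *
from h import *
im={}
for c,(x,y,w,h) in {"top":(150,140,320,150),"side":(200,130,240,220)}.items():
    d=dict(np.load(c+"0.npz"));k=2.5 if c=="top" else 2
    I=cv2.resize(d["img"][y:y+h,x:x+w,::-1],None,fx=k,fy=k,interpolation=cv2.INTER_CUBIC)
    f=lambda P:np.round((proj(d,P)-[x,y])*k).astype(int)
    for B,n in((L1,.17),(L2,.17),(S1,.12)): q=f([B,B+n*d32]);cv2.line(I,q[0].tolist(),q[1].tolist(),(0,0,255),1)
    for C,hh in((TA,.134),(TB,.134),(LE,.084),(PK,.084)):
        e=rz(np.radians(-8.9))
        Q=f([np.r_[C[:2]+e@np.array(v)*.021,C[2]+hh] for v in((1,1),(1,-1),(-1,-1),(-1,1))])
        cv2.polylines(I,[Q],True,(255,255,0),1)
    im[c]=I
h=max(i.shape[0] for i in im.values())
cv2.imwrite("pics/ov_top.png",im["top"]);cv2.imwrite("pics/ov_side.png",im["side"])
G=L1+.14*d32-[0,0,.0187]
shift(sense(),[G[0],G[1],.30],G)
E
```

```text
pos [ 0.2065 -0.5899  0.2313] yaw of tool y -70.7 axes [[0.944, 0.33], [0.33, -0.944]] t 3.6
[ 0.541 -0.145  0.3  ] -> [ 0.462 -0.31  -0.069]
[ 0.541 -0.145  0.134] -> [ 0.462 -0.31   0.097]
```

View pics/ov_top.png

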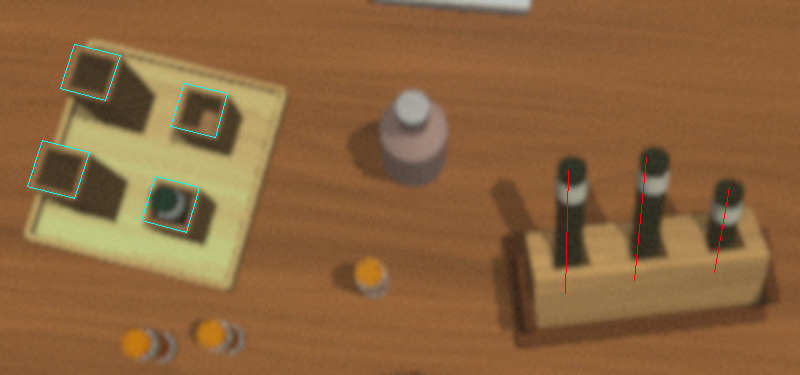

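View pics/ov_side.png

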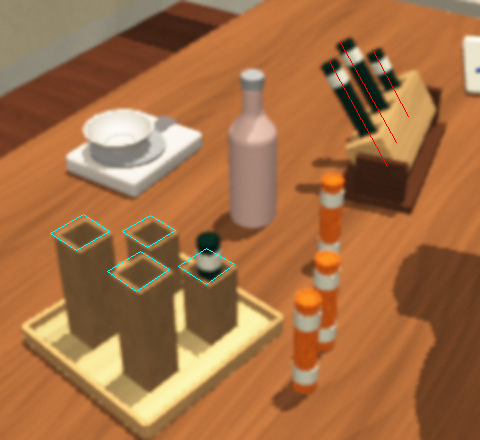

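Both crops confirm the targets: the dark green rods in the rack line up with my axes, with L1 and L2 about 3–5 mm further to −y. The carton rims fit within 1–2 px, and the packed carton is the near low one. The orange rods stand apart from the tray. Now to approach L1.

Request:
move_arm(
  commands=[
    [0.6,0,0,-0.069,0],
    [0.6,0.115,-0.077,-0.1,0.07],
    [0.6,0.231,-0.155,-0.1,0.07],
    [0.6,0.346,-0.23,-0.1,0.07],
    [0.6,0.462,-0.308,-0.069,0.07],
    [0.6,0.462,-0.308,-0.069,0.07],
    [0.6,0.462,-0.308,-0.069,0.07],
    [0.6,0.462,-0.308,-0.069,0.07],
    [0.6,0.462,-0.308,-0.069,0.07],
    [0.6,0.462,-0.308,-0.069,0.07],
  ],
  newtons=25,
)

```text
time: 4.85
position: [0.5419, -0.1446, 0.3004]
eef_rot: [0.994, 0.113, 0.0, 0.0]
contact_force: [1.1, -1.0, 0.1]
grip_width: 0.0511
gripper_force: 0.0
```

```bash
sed -i 's/^L1=.*/L1=np.array([.4685,-.164,.034]);L2=np.array([.486,-.230,.033]);S1=np.array([.5005,-.3005,.035])/' h.py
python3 - <<'E'
from rig import *
from h import *
G=L1+.14*d32-[0,0,.0187]
shift(sense(),[G[0],G[1],.23],G,G+.04*d32,G+.08*d32)
print(sense()["grip_width"])
E
```

```text
pos [ 0.5419 -0.1446  0.3004] yaw of tool y -77.0 axes [[0.974, 0.225], [0.225, -0.974]] t 4.85
[ 0.541 -0.147  0.23 ] -> [-0.002  0.002  0.07 ]
[ 0.541 -0.147  0.134] -> [-0.002  0.002  0.166]
[ 0.561 -0.143  0.168] -> [0.019 0.002 0.132]
[ 0.582 -0.138  0.202] -> [0.041 0.002 0.099]
0.05111588899381293
```

Request:
move_arm(
  commands=[
    [0.6,-0.002,0.002,0.055,0],
    [0.6,-0.002,0.002,0.11,0],
    [0.6,-0.002,0.002,0.15,0],
    [0.6,-0.002,0.002,0.166,0],
    [0.6,-0.002,0.002,0.166,0],
    [0.2,-0.002,0.002,0.166,0],
    [0.2,-0.002,0.002,0.166,0],
    [0.2,-0.002,0.002,0.166,0],
    [0.2,-0.002,0.002,0.166,0],
    [0.2,-0.002,0.002,0.166,0],
  ],
  newtons=25,
)

```text
time: 6.1
position: [0.5404, -0.149, 0.1357]
eef_rot: [0.994, 0.113, 0.001, 0.0]
contact_force: [1.4, 3.2, 8.0]
grip_width: 0.0253
gripper_force: 24.2
```

Request:
move_arm(
  commands=[
    [0.2,0.01,0,-0.017,0],
    [0.2,0.021,0,-0.034,0],
    [0.2,0.032,0,-0.051,0],
    [0.2,0.043,0,-0.069,0],
    [0.2,0.09,0,-0.08,0],
    [0.2,0.09,0,-0.05,0],
    [0.2,0.08,0,-0.017,0],
    [0.2,0.075,0,-0.017,0],
  ],
)

```text
time: 7.1
position: [0.6108, -0.1317, 0.15]
eef_rot: [0.994, 0.113, -0.002, -0.001]
contact_force: [-1.1, -0.2, -0.5]
grip_width: 0.0251
gripper_force: 24.8
```

```bash
cat > look.py <<'E'
import sys
from rig import *
from h import *
def look(name,boxes,k=2.5):
    out=[]
    for c,(x,y,w,h) in boxes.items():
        d=snapshot(c);out.append(cv2.resize(d["img"][y:y+h,x:x+w,::-1],(int(w*k),int(h*k)),interpolation=cv2.INTER_CUBIC))
    H=max(i.shape[0] for i in out)
    cv2.imwrite(f"pics/{name}.png",np.hstack([cv2.copyMakeBorder(i,0,H-i.shape[0],0,0,cv2.BORDER_CONSTANT) for i in out]))
E
python3 -c "
from look import *
look('ext1',{'side':(300,100,140,150),'top':(300,130,170,150)})"
```

```text
(no output)
```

View pics/ext1.png

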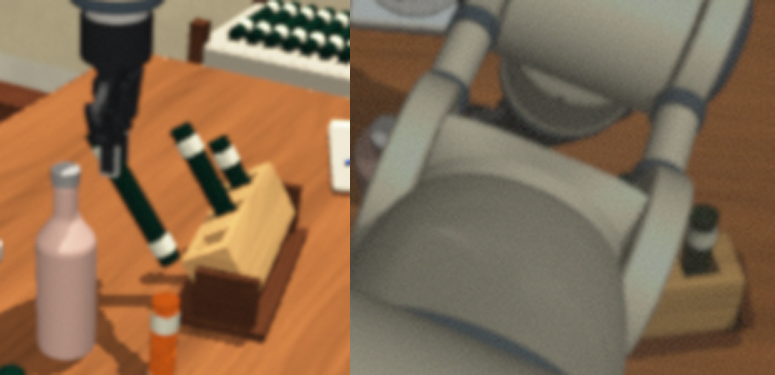

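The rod is gripped at the left of the crop, tilted and beyond the far edge of the block. I'll lever it upright against that edge.

Request:
move_arm(
  commands=[
    [0.2,-0.012,0,0,0],
    [0.2,-0.024,0,0,0],
    [0.2,-0.036,0,0,0],
    [0.2,-0.048,0,0,0],
    [0.2,-0.058,0,0,0],
    [0.2,-0.067,0,0,0],
    [0.2,-0.074,0,0,0],
    [0.2,-0.08,0,0,0],
    [0.2,-0.08,0,0,0],
  ],
)

```text
time: 8.32
position: [0.534, -0.1501, 0.1512]
eef_rot: [0.994, 0.113, -0.0, -0.0]
contact_force: [1.1, 0.3, -0.3]
grip_width: 0.0249
gripper_force: 24.6
```

```bash
python3 -c "
from look import *
look('lev1',{'side':(300,100,140,150)})
shift(sense())"
```

```text
pos [ 0.5342 -0.1501  0.1512] yaw of tool y -77.0 axes [[0.974, 0.225], [0.225, -0.974]] t 8.375
```

View pics/lev1.png

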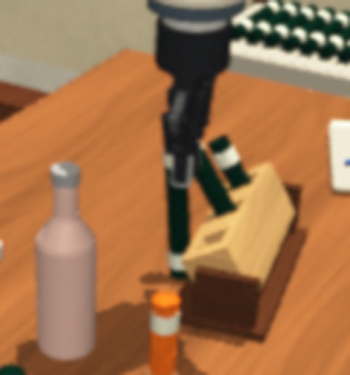

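Run:
```python
from h import *
d=dict(np.load("side0.npz"))
g=np.array([.534,-.150,.170])
for th in (0,4,8,12):
    a=np.radians(th);u=l*np.sin(a)+np.array([0,0,np.cos(a)])
    q=proj(d,[g-.14*u,g-.125*u,g+.03*u]);print(th,np.round((q-[300,100])*2.5))
```

```text
0 [[176. 272.]
 [177. 261.]
 [185. 135.]]
4 [[185. 274.]
 [185. 262.]
 [183. 135.]]
8 [[193. 275.]
 [192. 263.]
 [181. 134.]]
12 [[202. 275.]
 [200. 263.]
 [179. 134.]]
```

Request:
move_arm(
  commands=[
    [0.2,-0.005,0,0,0],
    [0.2,-0.005,0,0,0],
    [0.2,0.045,0,0,0],
    [0.2,0.045,0,0.015,0],
    [0.2,0.045,0,0.023,0],
    [0.2,0.045,0,0.023,0],
    [0.2,0.045,0,0.026,0],
    [0.2,0.045,0,0.026,0],
  ],
)

```text
time: 9.38
position: [0.5781, -0.1401, 0.1254]
eef_rot: [0.994, 0.113, 0.0, 0.0]
contact_force: [-0.5, 0.7, -0.8]
grip_width: 0.0254
gripper_force: 24.6
```

```bash
python3 -c "
from look import *
s=sense();print(s['position'],s['contact_force'],s['moment'])"
```

```text
[ 0.57806139 -0.14005185  0.12544232] [-0.47470937  0.69088345 -0.77696863] [-0.00288512  0.00982803 -0.01164891]
```

No contact yet, so I'll ease it down further.

Request:
move_arm(
  commands=[
    [0.2,0,0,0.002,0],
    [0.2,0,0,0.002,0],
    [0.2,0,0,0.004,0],
    [0.2,0,0,0.004,0],
  ],
)

```text
time: 9.88
position: [0.5784, -0.1399, 0.1214]
eef_rot: [0.994, 0.113, 0.0, 0.0]
contact_force: [-0.4, -0.0, 1.0]
grip_width: 0.0251
gripper_force: 25.0
```

Request:
move_arm(
  commands=[
    [0.2,0,0,0.002,0],
    [0.2,0,0,0.002,0],
    [0.2,0,0,0.004,0],
    [0.2,0,0,0.004,0],
  ],
)

```text
time: 10.38
position: [0.5794, -0.1403, 0.1188]
eef_rot: [0.994, 0.113, 0.001, 0.001]
contact_force: [-0.9, -0.1, 18.9]
grip_width: 0.0249
gripper_force: 24.3
```

Request:
move_arm(
  commands=[
    [0.2,0,0,-0.001,0],
    [0.45,0,0,-0.001,0],
    [0.45,0,0,-0.001,0],
    [0.45,0,0,-0.001,0],
    [0.2,0,0,-0.001,0],
    [0.2,0,0,-0.001,0],
    [0.2,0,0,-0.001,0],
    [0.2,0,0,-0.001,0],
  ],
)

```text
time: 11.38
position: [0.5782, -0.1399, 0.1182]
eef_rot: [0.994, 0.113, -0.0, -0.0]
contact_force: [0.2, 0.2, 1.1]
grip_width: 0.025
gripper_force: 25.0
```

```bash
python3 -c "
from look import *
look('std1',{'side':(300,100,140,150)})
s=sense();p=s['position'];print(p)
d=dict(np.load('side0.npz'));print((proj(d,[[p[0],p[1],z] for z in (0,.17)])-[300,100])*2.5)
shift(s,[p[0],p[1],.40],[.5,.0,.4],[TA[0],TA[1],.40],[TA[0],TA[1],.29])"
```

```text
[ 0.57824203 -0.13990492  0.11825339]
[[136.89751707 287.08253528]
 [142.16532452 154.10647243]]
pos [ 0.5782 -0.1399  0.1183] yaw of tool y -77.0 axes [[0.974, 0.225], [0.225, -0.974]] t 11.425
[ 0.578 -0.14   0.4  ] -> [-0.    -0.    -0.282]
[0.5 0.  0.4] -> [-0.045 -0.154 -0.282]
[0.613 0.28  0.4  ] -> [ 0.128 -0.401 -0.282]
[0.613 0.28  0.29 ] -> [ 0.128 -0.401 -0.172]
```

View pics/std1.png

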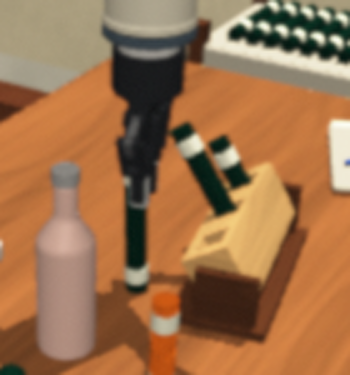

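The rod stands upright as predicted (bottom near (136,290)) and is regripped. I'll carry it over the flask to the far tall carton.

Request:
move_arm(
  commands=[
    [0.2,0,0,-0.06,0],
    [0.2,0,0,-0.12,0],
    [0.2,0,0,-0.18,0],
    [0.2,0,0,-0.24,0],
    [0.2,0,0,-0.285,0],
    [0.2,0.018,-0.057,-0.285,0],
    [0.2,0.037,-0.115,-0.285,0],
    [0.2,0.055,-0.172,-0.285,0],
    [0.2,0.073,-0.229,-0.285,0],
    [0.2,0.092,-0.286,-0.285,0],
  ],
)

```text
time: 12.68
position: [0.6034, 0.1614, 0.4033]
eef_rot: [0.994, 0.113, -0.0, 0.0]
contact_force: [1.6, -0.1, -0.8]
grip_width: 0.0254
gripper_force: 25.1
```

Request:
move_arm(
  commands=[
    [0.2,0.018,-0.057,0,0],
    [0.2,0.036,-0.115,0,0],
    [0.2,0.036,-0.115,0.05,0],
    [0.2,0.036,-0.115,0.1,0],
    [0.2,0.036,-0.115,0.122,0],
    [0.2,0.036,-0.115,0.122,0],
    [0.2,0.036,-0.115,0.122,0],
  ],
)

```text
time: 13.55
position: [0.6134, 0.2797, 0.2826]
eef_rot: [0.994, 0.113, 0.001, -0.0]
contact_force: [0.6, -0.4, -0.3]
grip_width: 0.0255
gripper_force: 25.2
```

```bash
python3 -c "
from look import *
s=sense();shift(s,[TA[0],TA[1],.158]);print(s['contact_force'])
d=dict(np.load('side0.npz'));p=np.array(s['position']);b=p-[0,0,.118]
print('bottom',np.round((proj(d,[b])-[200,170])*5))
look('ins1',{'side':(200,170,110,110)},5)"
```

```text
pos [0.6134 0.2797 0.2826] yaw of tool y -77.0 axes [[0.974, 0.225], [0.225, -0.974]] t 13.55
[0.613 0.28  0.158] -> [-0.001  0.     0.125]
[ 0.64329459 -0.35937146 -0.30551824]
bottom [[193. 339.]]
```

View pics/ins1.png

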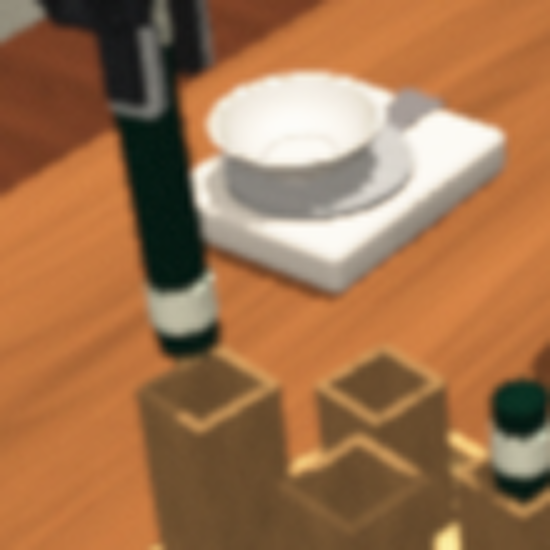

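The rod's lower end at (190,340) matches the prediction and lines up with the far tall carton's mouth at (210,388). Inserting.

Request:
move_arm(
  commands=[
    [0.2,0,0,0.015,0],
    [0.2,0,0,0.03,0],
    [0.2,0,0,0.045,0],
    [0.2,0,0,0.045,0],
  ],
)

```text
time: 14.1
position: [0.612, 0.2793, 0.2344]
eef_rot: [0.994, 0.113, -0.001, 0.0]
contact_force: [-1.0, 0.1, -1.7]
grip_width: 0.0253
gripper_force: 25.9
```

Request:
move_arm(
  commands=[
    [0.2,0,0,0.025,0],
    [0.2,0,0,0.05,0],
    [0.2,0,0,0.075,0],
    [0.2,0,0,0.075,0],
    [0.45,0,0,0.075,0],
    [0.45,0,0,0.075,0],
    [0.45,0,0,0.075,0],
    [0.45,0,0,0.02,0],
    [0.45,0,0,-0.04,0],
    [0.45,0,0,-0.1,0],
  ],
)

```text
time: 15.35
position: [0.6127, 0.2795, 0.3388]
eef_rot: [0.994, 0.113, 0.0, -0.0]
contact_force: [1.0, 0.4, -0.3]
grip_width: 0.0383
gripper_force: 0.0
```

```bash
python3 -c "
from look import *
s=sense()
G=L2+.14*d32-[0,0,.0187]
shift(s,[G[0],G[1],.34],G)
snapshot('side');print(mark_of('long_a','side')); print(recognise('long_a','side'))"
```

```text
pos [0.6127 0.2795 0.3388] yaw of tool y -77.0 axes [[0.974, 0.225], [0.225, -0.974]] t 15.35
[ 0.558 -0.213  0.34 ] -> [-0.164  0.468 -0.001]
[ 0.558 -0.213  0.133] -> [-0.164  0.468  0.206]
[{'centre': [0.8178, -0.0041, 0.033], 'conf': 0.37}]
[{'centre': [0.5441, -0.2066, 0.1296], 'conf': 0.73}, {'centre': [0.6025, 0.2874, 0.1724], 'conf': 0.72}, {'centre': [0.5042, 0.3032, 0.0936], 'conf': 0.59}, {'centre': [0.8273, -0.0178, 0.054], 'conf': 0.22}]
```

Request:
move_arm(
  commands=[
    [0.6,-0.02,0.058,0,0],
    [0.6,-0.041,0.117,0,0],
    [0.6,-0.061,0.175,0,0],
    [0.6,-0.082,0.234,0,0],
    [0.6,-0.102,0.292,0,0],
    [0.6,-0.123,0.351,0,0],
    [0.6,-0.143,0.41,0,0],
    [0.6,-0.164,0.468,0,0],
    [0.6,-0.164,0.468,0.05,0],
    [0.6,-0.164,0.468,0.1,0],
  ],
)

```text
time: 16.75
position: [0.5577, -0.2142, 0.2346]
eef_rot: [0.994, 0.112, 0.0, 0.0]
contact_force: [0.3, -0.3, -0.5]
grip_width: 0.0512
gripper_force: 0.0
```

Request:
move_arm(
  commands=[
    [0.6,0,0,0.05,0],
    [0.6,0,0,0.09,0],
    [0.6,0,0,0.106,0],
    [0.6,0,0,0.106,0],
    [0.2,0,0,0.106,0],
    [0.2,0,0,0.106,0],
    [0.2,0,0,0.106,0],
    [0.2,0,0,0.106,0],
    [0.2,0,0,0.106,0],
  ],
)

```text
time: 17.88
position: [0.5593, -0.2135, 0.1318]
eef_rot: [0.994, 0.113, 0.001, 0.001]
contact_force: [1.2, 2.0, 8.4]
grip_width: 0.0254
gripper_force: 24.5
```

Request:
move_arm(
  commands=[
    [0.2,0.01,0,-0.017,0],
    [0.2,0.021,0,-0.034,0],
    [0.2,0.032,0,-0.051,0],
    [0.2,0.043,0,-0.069,0],
    [0.2,0.09,0,-0.08,0],
    [0.2,0.09,0,-0.05,0],
    [0.2,0.08,0,-0.019,0],
    [0.2,0.075,0,-0.019,0],
  ],
)

```text
time: 18.88
position: [0.6298, -0.196, 0.1479]
eef_rot: [0.994, 0.113, -0.002, -0.001]
contact_force: [-0.3, 0.6, -0.1]
grip_width: 0.0255
gripper_force: 25.0
```

Request:
move_arm(
  commands=[
    [0.2,-0.012,0,0,0],
    [0.2,-0.024,0,0,0],
    [0.2,-0.036,0,0,0],
    [0.2,-0.048,0,0,0],
    [0.2,-0.058,0,0,0],
    [0.2,-0.067,0,0,0],
    [0.2,-0.074,0,0,0],
    [0.2,-0.08,0,0,0],
    [0.2,-0.087,0,0,0],
    [0.2,-0.087,0,0,0],
  ],
)

```text
time: 20.12
position: [0.5461, -0.2161, 0.1493]
eef_rot: [0.994, 0.113, -0.0, -0.0]
contact_force: [1.8, -0.3, -0.8]
grip_width: 0.0254
gripper_force: 24.6
```

Request:
move_arm(
  commands=[
    [0.2,0.05,0,0,0],
    [0.2,0.05,0,0.015,0],
    [0.2,0.05,0,0.027,0],
    [0.2,0.05,0,0.03,0],
    [0.2,0.05,0,0.03,0],
    [0.2,0.05,0,0.032,0],
    [0.2,0.05,0,0.032,0],
  ],
)

```text
time: 21.0
position: [0.5953, -0.2051, 0.1186]
eef_rot: [0.994, 0.113, 0.001, 0.0]
contact_force: [-3.1, 2.9, 21.1]
grip_width: 0.0254
gripper_force: 27.4
```

```bash
cat > ax.py <<'E'
from look import *
def ax():
    "green-rod pixel midline below the fingers, side camera, vs. vertical line through TCP"
    s=sense();d=snapshot("side");p=np.array(s["position"]);I=d["img"].astype(int)
    q=proj(d,[[p[0],p[1],0],[p[0],p[1],p[2]]]);print("pred",np.round(q[0],1),np.round(q[1],1),"tcp",np.round(p,4),"F",np.round(s["contact_force"],1))
    for r in range(int(q[1,1])+4,int(q[0,1])+8,4):
        c0=int(q[0,0])-25;m=(I[r,c0:c0+50,1]>I[r,c0:c0+50,0]+8)&(I[r,c0:c0+50].sum(1)<200)
        k=np.flatnonzero(m);f=(r-q[1,1])/(q[0,1]-q[1,1]);print(r,round(q[1,0]+f*(q[0,0]-q[1,0]),1),(k+c0).tolist())
E
python3 -c "
from ax import *
ax()"
```

```text
pred [360.7 203.1] [362.3 167.9] tcp [ 0.5953 -0.2051  0.1186] F [-3.1  2.9 21.1]
171 362.2 []
175 362.0 [359, 360, 361, 362, 363, 364]
179 361.8 [359, 360, 361, 362, 363, 364]
183 361.6 [359, 360, 361, 362, 363]
187 361.4 [359, 360, 361, 362, 363]
191 361.2 [359, 360, 361, 362, 363]
195 361.0 [359, 360, 361, 362]
199 360.9 []
203 360.7 [359, 360, 361, 362, 363]
207 360.5 []
```

The rod is vertical and centred. I'll release it, regrip, and carry it to the near tall carton.

Request:
move_arm(
  commands=[
    [0.2,0,0,-0.001,0],
    [0.45,0,0,-0.001,0],
    [0.45,0,0,-0.001,0],
    [0.45,0,0,-0.001,0],
    [0.2,0,0,-0.001,0],
    [0.2,0,0,-0.001,0],
    [0.2,0,0,-0.001,0],
    [0.2,0,0,-0.001,0],
  ],
)

```text
time: 22.05
position: [0.5953, -0.2047, 0.1182]
eef_rot: [0.994, 0.113, -0.0, -0.0]
contact_force: [-0.0, 0.3, -0.0]
grip_width: 0.0252
gripper_force: 24.6
```

```bash
python3 -c "
from ax import *
ax();shift(sense(),[TB[0],TB[1],.40],[TB[0],TB[1],.28])"
```

```text
pred [360.6 203.2] [362.3 168. ] tcp [ 0.5953 -0.2047  0.1182] F [-0.   0.3 -0. ]
172 362.1 [362, 363, 364]
176 361.9 [360, 361, 362, 363, 364]
180 361.7 [360, 361, 362, 363, 364]
184 361.5 [359, 360, 361, 362, 363, 364]
188 361.3 [359, 360, 361, 362, 363, 364]
192 361.1 [359, 360, 361, 362, 363]
196 361.0 []
200 360.8 []
204 360.6 [360, 361, 362]
208 360.4 []
pos [ 0.5953 -0.2047  0.1183] yaw of tool y -77.0 axes [[0.974, 0.225], [0.225, -0.974]] t 22.1
[0.524 0.294 0.4  ] -> [ 0.043 -0.502 -0.282]
[0.524 0.294 0.28 ] -> [ 0.043 -0.502 -0.162]
```

Request:
move_arm(
  commands=[
    [0.2,0,0,-0.06,0],
    [0.2,0,0,-0.12,0],
    [0.2,0,0,-0.18,0],
    [0.2,0,0,-0.24,0],
    [0.2,0,0,-0.282,0],
    [0.2,0.005,-0.057,-0.282,0],
    [0.2,0.01,-0.115,-0.282,0],
    [0.2,0.015,-0.172,-0.282,0],
    [0.2,0.02,-0.23,-0.282,0],
    [0.2,0.025,-0.288,-0.282,0],
  ],
)

```text
time: 23.35
position: [0.5543, 0.0833, 0.4004]
eef_rot: [0.994, 0.113, 0.0, -0.0]
contact_force: [1.2, -0.3, -1.2]
grip_width: 0.0249
gripper_force: 25.0
```

Request:
move_arm(
  commands=[
    [0.2,0.005,-0.055,0,0],
    [0.2,0.01,-0.11,0,0],
    [0.2,0.014,-0.165,0,0],
    [0.2,0.018,-0.214,0,0],
    [0.2,0.018,-0.214,0.05,0],
    [0.2,0.018,-0.214,0.1,0],
    [0.2,0.018,-0.214,0.12,0],
    [0.2,0.018,-0.214,0.12,0],
    [0.2,0.018,-0.214,0.12,0],
  ],
)

```text
time: 24.48
position: [0.5248, 0.2943, 0.2815]
eef_rot: [0.994, 0.113, 0.001, -0.0]
contact_force: [0.9, -0.6, 0.2]
grip_width: 0.0253
gripper_force: 25.1
```

Request:
move_arm(
  commands=[
    [0.2,0,0,0.015,0],
    [0.2,0,0,0.03,0],
    [0.2,0,0,0.045,0],
    [0.2,0,0,0.045,0],
  ],
)

```text
time: 24.98
position: [0.5236, 0.2937, 0.2337]
eef_rot: [0.994, 0.113, -0.001, 0.0]
contact_force: [-0.2, 0.6, -1.7]
grip_width: 0.0251
gripper_force: 25.1
```

Free insertion. I'll lower it, release and retreat.

Request:
move_arm(
  commands=[
    [0.2,0,0,0.025,0],
    [0.2,0,0,0.05,0],
    [0.2,0,0,0.074,0],
    [0.2,0,0,0.074,0],
    [0.45,0,0,0.074,0],
    [0.45,0,0,0.074,0],
    [0.45,0,0,0.074,0],
    [0.45,0,0,0.02,0],
    [0.45,0,0,-0.04,0],
    [0.45,0,0,-0.1,0],
  ],
)

```text
time: 26.22
position: [0.524, 0.2939, 0.3377]
eef_rot: [0.994, 0.113, 0.0, -0.0]
contact_force: [1.6, 0.2, 0.4]
grip_width: 0.0383
gripper_force: 0.0
```

```bash
python3 -c "
from look import *
s=sense()
G=S1+.09*d32-[0,0,.0187]
shift(s,[G[0],G[1],.34],G)
snapshot('side');print(recognise('long_a','side'))"
```

```text
pos [0.524  0.2939 0.3377] yaw of tool y -77.0 axes [[0.974, 0.225], [0.225, -0.974]] t 26.225
[ 0.547 -0.29   0.34 ] -> [-0.109  0.574 -0.002]
[ 0.547 -0.29   0.093] -> [-0.109  0.574  0.245]
[{'centre': [0.5181, 0.3064, 0.1667], 'conf': 0.84}, {'centre': [0.6027, 0.2867, 0.1699], 'conf': 0.61}]
```

Request:
move_arm(
  commands=[
    [0.6,-0.011,0.058,0,0],
    [0.6,-0.021,0.115,0,0],
    [0.6,-0.032,0.172,0,0],
    [0.6,-0.042,0.23,0,0],
    [0.6,-0.053,0.287,0,0],
    [0.6,-0.064,0.345,0,0],
    [0.6,-0.075,0.402,0,0],
    [0.6,-0.085,0.459,0,0],
    [0.6,-0.096,0.517,0,0],
    [0.6,-0.106,0.574,0,0],
  ],
)

```text
time: 27.58
position: [0.5499, -0.2911, 0.3357]
eef_rot: [0.994, 0.113, 0.0, 0.0]
contact_force: [2.0, 0.4, 0.6]
grip_width: 0.0513
gripper_force: 0.0
```

Request:
move_arm(
  commands=[
    [0.6,0,0,0.06,0],
    [0.6,0,0,0.12,0],
    [0.6,0,0,0.18,0],
    [0.6,0,0,0.22,0],
    [0.6,0,0,0.241,0],
    [0.6,0,0,0.241,0],
    [0.2,0,0,0.241,0],
    [0.2,0,0,0.241,0],
    [0.2,0,0,0.241,0],
    [0.2,0,0,0.241,0],
  ],
)

```text
time: 28.82
position: [0.5506, -0.2894, 0.0953]
eef_rot: [0.994, 0.113, 0.001, 0.001]
contact_force: [-0.3, 0.5, 7.6]
grip_width: 0.0256
gripper_force: 27.4
```

Request:
move_arm(
  commands=[
    [0.2,0.01,0,-0.017,0],
    [0.2,0.021,0,-0.034,0],
    [0.2,0.032,0,-0.051,0],
    [0.2,0.043,0,-0.069,0],
    [0.2,0.09,0,-0.08,0],
    [0.2,0.09,0,-0.05,0],
    [0.2,0.08,0,-0.02,0],
    [0.2,0.075,0,-0.02,0],
  ],
)

```text
time: 29.82
position: [0.6216, -0.2715, 0.1125]
eef_rot: [0.994, 0.113, -0.002, -0.001]
contact_force: [0.1, 0.0, -0.4]
grip_width: 0.025
gripper_force: 26.7
```

Request:
move_arm(
  commands=[
    [0.2,-0.01,0,0,0],
    [0.2,-0.02,0,0,0],
    [0.2,-0.03,0,0,0],
    [0.2,-0.038,0,0,0],
    [0.2,-0.046,0,0,0],
    [0.2,-0.053,0,0,0],
    [0.2,-0.058,0,0,0],
    [0.2,-0.063,0,0,0],
    [0.2,-0.063,0,0,0],
  ],
)

```text
time: 30.95
position: [0.5614, -0.2864, 0.1142]
eef_rot: [0.994, 0.113, -0.0, -0.0]
contact_force: [2.9, 0.6, 0.3]
grip_width: 0.0258
gripper_force: 25.6
```

Request:
move_arm(
  commands=[
    [0.2,0.05,0,0,0],
    [0.2,0.05,0,0.015,0],
    [0.2,0.05,0,0.03,0],
    [0.2,0.05,0,0.036,0],
    [0.2,0.05,0,0.036,0],
  ],
)

```text
time: 31.58
position: [0.6096, -0.2752, 0.0777]
eef_rot: [0.994, 0.113, -0.001, -0.0]
contact_force: [-0.6, 1.0, -0.8]
grip_width: 0.0253
gripper_force: 25.6
```

```bash
python3 -c "
from ax import *
ax()"
```

```text
pred [367.6 191.9] [368.9 169.8] tcp [ 0.6096 -0.2752  0.0777] F [-0.6  1.  -0.8]
173 368.7 []
177 368.5 [366, 367, 368, 369, 370]
181 368.2 [366, 367, 368, 369, 370]
185 368.0 []
189 367.8 []
193 367.6 []
197 367.3 []
```

Request:
move_arm(
  commands=[
    [0.2,0,0,0.002,0],
    [0.2,0,0,0.002,0],
    [0.2,0,0,0.004,0],
    [0.2,0,0,0.004,0],
  ],
)

```text
time: 32.12
position: [0.611, -0.2754, 0.0753]
eef_rot: [0.994, 0.113, 0.001, 0.0]
contact_force: [-1.6, 1.1, 11.3]
grip_width: 0.0257
gripper_force: 26.6
```

Request:
move_arm(
  commands=[
    [0.2,0,0,0,0],
    [0.45,0,0,0,0],
    [0.45,0,0,0,0],
    [0.45,0,0,0,0],
    [0.2,0,0,0,0],
    [0.2,0,0,0,0],
    [0.2,0,0,0,0],
    [0.2,0,0,0,0],
  ],
)

```text
time: 33.12
position: [0.6105, -0.2751, 0.0742]
eef_rot: [0.994, 0.113, -0.0, -0.0]
contact_force: [-0.1, -0.6, 0.5]
grip_width: 0.0256
gripper_force: 25.1
```

```bash
python3 -c "
from ax import *
ax();shift(sense(),[LE[0],LE[1],.36],[LE[0],LE[1],.19])"
```

```text
pred [367.4 191.8] [368.5 170.8] tcp [ 0.6105 -0.2751  0.0742] F [-0.1 -0.6  0.5]
174 368.4 [372]
178 368.1 [367, 368, 369, 370, 371]
182 367.9 [367, 368, 369, 370, 371]
186 367.7 []
190 367.5 []
194 367.2 []
198 367.0 []
pos [ 0.6105 -0.2751  0.0742] yaw of tool y -77.0 axes [[0.974, 0.225], [0.225, -0.974]] t 33.175
[0.599 0.19  0.36 ] -> [ 0.093 -0.456 -0.286]
[0.599 0.19  0.19 ] -> [ 0.093 -0.456 -0.116]
```

Request:
move_arm(
  commands=[
    [0.2,0,0,-0.06,0],
    [0.2,0,0,-0.12,0],
    [0.2,0,0,-0.18,0],
    [0.2,0,0,-0.24,0],
    [0.2,0,0,-0.286,0],
    [0.2,0.012,-0.057,-0.286,0],
    [0.2,0.023,-0.114,-0.286,0],
    [0.2,0.035,-0.171,-0.286,0],
    [0.2,0.047,-0.228,-0.286,0],
    [0.2,0.059,-0.285,-0.286,0],
  ],
)

```text
time: 34.42
position: [0.6035, 0.0177, 0.3603]
eef_rot: [0.994, 0.113, 0.0, -0.0]
contact_force: [1.8, 0.2, -0.5]
grip_width: 0.0257
gripper_force: 25.1
```

Request:
move_arm(
  commands=[
    [0.2,0.012,-0.057,0,0],
    [0.2,0.024,-0.114,0,0],
    [0.2,0.035,-0.171,0,0],
    [0.2,0.035,-0.171,0.05,0],
    [0.2,0.035,-0.171,0.1,0],
    [0.2,0.035,-0.171,0.15,0],
    [0.2,0.035,-0.171,0.172,0],
    [0.2,0.035,-0.171,0.172,0],
    [0.2,0.035,-0.171,0.172,0],
  ],
)

```text
time: 35.55
position: [0.6002, 0.1905, 0.1895]
eef_rot: [0.994, 0.113, 0.001, -0.0]
contact_force: [0.2, -0.5, -0.6]
grip_width: 0.0252
gripper_force: 25.2
```

```bash
python3 -c "
from look import *
s=sense();shift(s,[LE[0],LE[1],.12])
d=dict(np.load('side0.npz'));p=np.array(s['position']);b=p-[0,0,.074]
print('bottom',np.round((proj(d,[b,[LE[0],LE[1],.094]])-[200,170])*5))
look('ins3',{'side':(200,170,120,110)},5)"
```

```text
pos [0.6002 0.1905 0.1895] yaw of tool y -77.0 axes [[0.974, 0.225], [0.225, -0.974]] t 35.55
[0.599 0.19  0.12 ] -> [-0.001 -0.     0.07 ]
bottom [[367. 337.]
 [372. 377.]]
```

View pics/ins3.png

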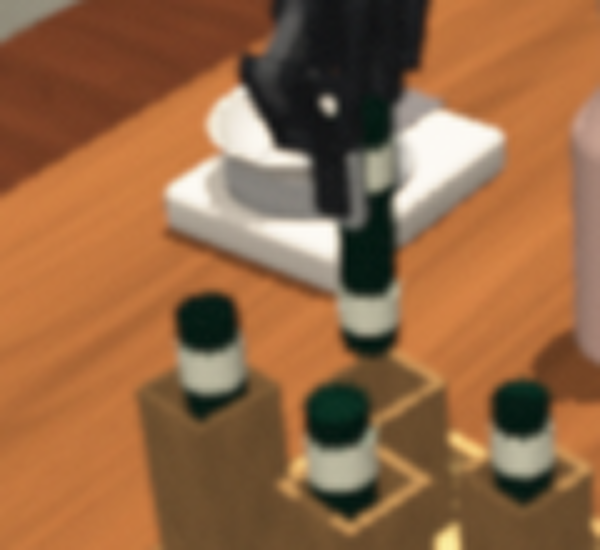

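Both long bundles are seated, at (210,340) and (340,440). The short rod's end at (369,340) is over the empty low carton at (372,377). Inserting.

Request:
move_arm(
  commands=[
    [0.2,0,0,0.015,0],
    [0.2,0,0,0.03,0],
    [0.2,0,0,0.042,0],
    [0.2,0,0,0.042,0],
  ],
)

```text
time: 36.1
position: [0.5989, 0.1902, 0.1449]
eef_rot: [0.994, 0.113, -0.001, 0.0]
contact_force: [0.4, 2.0, -0.7]
grip_width: 0.0252
gripper_force: 25.2
```

Request:
move_arm(
  commands=[
    [0.2,0,0,0.015,0],
    [0.2,0,0,0.03,0],
    [0.2,0,0,0.03,0],
    [0.45,0,0,0.03,0],
    [0.45,0,0,0.03,0],
    [0.45,0,0,0.03,0],
    [0.45,0,0,-0.03,0],
    [0.45,0,0,-0.09,0],
    [0.45,0,0,-0.15,0],
    [0.45,0,0,-0.15,0],
  ],
)

```text
time: 37.35
position: [0.6015, 0.1908, 0.3018]
eef_rot: [0.994, 0.113, 0.005, -0.0]
contact_force: [-0.3, -0.7, 0.6]
grip_width: 0.0383
gripper_force: 0.0
```

```bash
python3 -c "
from look import *
look('end',{'side':(200,150,160,150)},4)"
```

```text
(no output)
```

View pics/end.png

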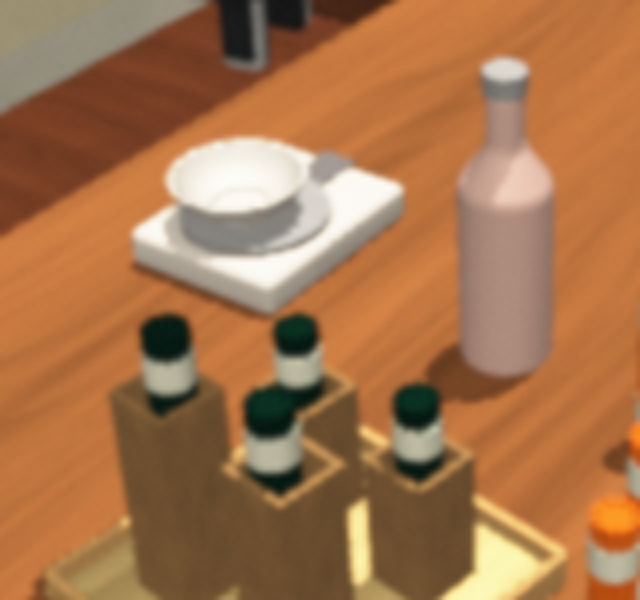

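All four bundles stick out of their cartons by the same amount (tops at (165,330), (297,330), (272,408) and (416,400)). The flask and scale look unmoved, so I'll hand in.

```bash
python3 -c "
from rig import *
print(close_job())"
```

```text
the job is handed in; nothing more can be done
None
```

I handed the job in at about 37 s: both long bundles stand in the tall cartons and the short one in the empty low carton, with the packed bundle, flask, scale and dish unmoved as far as the last side picture shows; no verdict came back.

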